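# Lift the oiled cedar barrel out of its saucer with the tongs

### The arm

A 6-joint arm with a two-finger parallel gripper is mounted at the origin on the work surface. World frame = base frame: x ahead of the robot, y to its left, z up, the work surface at z = 0. Lengths are in m, angles in rad, forces in N, time in s.
With the tool pointing down it reaches from about 0.35 to 0.85 m from the base axis. Payload 8.1 kg.
Tool frame: the origin (TCP) lies on the mounting face of the last link; the fingertips stand 186 mm ahead of it and the grasp point (between the pads) lies 167 mm ahead of it; z points along the fingers, y is the line along which they close (so a half turn about z gives the same grasp; the last joint's range is limited). The gripper opens to 93 mm and grips with 3 to 60 N. Pads are 15 mm wide; open, the fingers measure 128 mm over their backs; the gripper's body (75 mm by 188 mm) begins 65 mm behind the grasp point.
Start: joints at [1.037, 0.13, 1.488, -0, 1.523, -0.085], TCP at [0.26, 0.541, 0.405] pointing down, gripper open.
Joint ranges: [-2.96, 2.96], [-0.89, 2.26], [0.02, 2.5], [-1.34, 4.48], [0, 2.73], [-2.66, 2.66]. Speed limits (rad/s): [2.39, 2.39, 2.79, 3.14, 3.14, 3.14].

### API

Orientations are given as a rotation vector (axis times angle).
In Python, from plant import * gives the robot as it stands. The module is installed in compiled form; this text tells all that it offers.
- The arm moves only by the tool arm_command, never from a script. Its argument "increments" is a list of rows, each a list of 6 numbers: the shift along the tool's x, y, z in units of 0.2 m (1.0 is 0.2 m), then the turn, a rotation vector about the tool's x, y, z in units of pi rad (1.0 is pi rad). A call has exactly 5 rows; each row is the pose to reach, as a shift and turn from the pose commanded when the call began, along the tool's axes at that moment, turning the shorter way round; what a row does not reach only later rows make up. A row lasts 1/8 s, in which the tool goes at most 62.5 mm and 10.7 degrees, less where a joint would pass 70% of its speed; a pose out of reach is approached as far as the arm can. A call with a number of a shift or a turn outside -1 to 1 is refused whole. A call with a gripper value outside its range is refused whole. "fingers" is the closure, from -1 (fully open) to 1 (shut), set as the call begins (left out, the last holds). The fingers move at their own pace and stop on an object; "force" is the grip in N (left out, the last holds). Time passes only in rows, so rows that repeat a pose let the fingers close, or fill a call up. It gives the time, the measured TCP pose, the force, the opening and the grip force at its end, in the units of the state.
- read_state(): the state, without advancing time (a new reading comes with each control period).
- read_camera(name): name is "side" or "top"; returns a dict with "image" (384x512x3 uint8, red, green, blue), "fx", "fy", "cx", "cy" (pixels), "k1" (the pictures are not rectified: a ray, as slopes to the right and down, at radius r is drawn at 1 + k1 r^2 times it, then the intrinsics apply), "T" (4x4, takes a point from camera to world coordinates). Camera axes: x right, y down, z forward; pixel columns grow to the right and rows downward; lengths in m; the calibration is good to about 2 mm. A picture is of the moment at which its call begins. There is no depth.
- close_job(): hands the job in; it is judged then, once.
The state is a dict: "t": time; "q": joint angles; "dq": joint speeds; "joint_torque": joint torques, N m; "tool_pos": TCP position; "orientation": TCP orientation; "force": force on the tool from outside, world axes, zero at the start; "wrist_torque": the same for the moment, N m; "opening": finger opening in m; "gripper_force": force on a finger pad.
Only numpy, scipy, OpenCV 4.12 (cv2) and the standard library are available. Lean on these libraries where they do the work, as an engineer would, in place of code of your own. Each camera call takes 0.05 s, during which the arm holds its last target. There are 200 camera calls.

### The job

Take the spring tongs off their stand, close their jaws on the small grooved cedar barrel standing in the white saucer, and lift it with the tongs above the saucer. The barrel is freshly oiled, so the gripper must never touch it, and the saucer and the other things on the table stay where they are. Finish still holding: the program ends with the barrel gripped in the tongs, steady over the saucer, its middle at least 10 cm above the table top.

Things in the scene. Friction and masses are not known exactly. Their poses are not given: they have to be found in the camera images.
- tongs: Steel spring tongs, 210 mm long, 0.11 kg, lying level with their two arms side by side. Origin: on the centre line, 45 mm under the middle of the grip and level with the feet of the jaws. x points along the tongs to the jaws, y across them (the way the arms squeeze), z up.
- tongs_grip (a point): Where to take the tongs: centre line, half-way up the arms (upright strips 18 mm high, 3 mm thick), 100 mm in front of the hinge, near the centre of mass, 45 mm above the jaw feet; 51 mm above the table while on the stand. Width over both arms here: 46 mm sprung open, 23 mm with the jaws on the barrel; the spring resists with 4 N (open) to 6 N (on the barrel).
- tongs_jaws (a point): The middle between the two jaw plates, 85 mm in front of the grip and 32 mm lower (13 mm above the jaw feet). The jaws are upright plates, each 26 mm long, reaching 45 mm down below the middle of the arms; sprung open their gap is about 74 mm (80 mm over the outsides); it closes about twice as fast as the grip.
- tongs_left (a joint): Turn of the left arm of the tongs about the hinge, rad: 0 sprung open, about 0.12 with the jaws flat on the barrel (arms parallel), 0.18 fully closed on nothing. The right arm mirrors it; the spring opens them when they are let go.
- stand: Dark steel stand of the tongs, fixed to the table: a plate 230 x 110 mm, 6 mm thick, and under the hinge end a saddle block 42 mm high with two low cheeks to 54 mm. The jaw feet stand on the plate. Origin: middle of the plate's underside, below the grip; x points to the jaws.
- saucer_floor (a point): Loose white ceramic saucer, 130 mm across, rim 16 mm high, sloping inside from a flat floor 84 mm across. This point: middle of its flat floor, 5 mm above the table.
- saucer: The same saucer, origin at the middle of its underside.
- cedar: The cedar barrel, origin at the middle of its underside; z along its axis.
- cedar_center (a point): Centre of the cedar barrel: light wood, upright cylinder 30 mm across and 36 mm high with two dark grooves, 20 to 45 g, standing loose on the saucer's floor within about 8 mm of its middle. This point is half-way up, 23 mm above the table.
- tin_large: Bystander, to be left alone: large round steel tin, 70 mm across, 28 mm high. Origin: middle of its underside.
- tin_small: Bystander, to be left alone: small round steel tin, 50 mm across, 22 mm high. Origin: middle of its underside.
- brush: Bystander, to be left alone: curved dark wooden suede brush with rubber nubs, about 160 x 45 mm, 35 mm high. Origin: middle of its underside.
- shoehorn: Bystander, to be left alone: folded black shoehorn in a steel spring clip, about 170 x 50 mm, 35 mm high. Origin: middle of its underside.
- cleaner: Bystander, to be left alone: white plastic bottle, 44 mm across, 110 mm high. Origin: middle of its underside.
- cedar_ring: Bystander, to be left alone: spare flat wooden ring, 56 mm across, 14 mm high. Origin: middle of its underside.
There are look-alikes about, which are no part of the job. What is shaped like the tongs but red is not meant. Of the things shaped like the saucer, the white one is meant.

How it is judged:
By the outcome, as a careful person would: the job done as asked, in the order asked, and still so for the second after the job is handed in, while the arm keeps its last pose, push and grip.
It also fails if it takes over 48 s, if anything falls off the work surface, if the arm or the gripper's body presses on something with over 40 N, if the wrist force passes 120 N, or if a joint passes its speed limit or range.

## Working session

There is one attempt and no reset: what is moved stays moved. The work goes in short steps, Python scripts to look and compute and a tool call to move; the robot and the scene stay as the last step left them, time stands still between calls to the robot, and variables do not carry over. Pictures are saved under pics/ and viewed, at most 10 in all, crops included, and the job is handed in when it is done.

Besides the shell and the picture viewer there is one more tool, called after "Call:" in YAML: its name, and indented under it one key for each argument. arm_command: Moves the arm, as the interface text tells. Shifts and turns lie within -1 to 1; 1 stands for 0.2 m of shift or pi rad of turn. Its arguments: {"type":"object","properties":{"increments":{"type":"array","items":{"type":"array","items":{"type":"number","minimum":-1,"maximum":1}}},"fingers":{"type":"number"},"force":{"type":"number"}},"required":["increments"]}

```bash
mkdir -p pics
cat > h.py <<'E'
from plant import *
import numpy as np, cv2
from scipy.spatial.transform import Rotation as R
def cam(n):
    c=read_camera(n); c['K']=np.array([[c['fx'],0,c['cx']],[0,c['fy'],c['cy']],[0,0,1.]]); return c
def ray(c,px):
    d=cv2.undistortPoints(np.array([[px]],float),c['K'],np.array([c['k1'],0,0,0.]))[0,0] if 0 else None
    u=(px[0]-c['cx'])/c['fx'];v=(px[1]-c['cy'])/c['fy']
    rd=np.hypot(u,v);r=rd
    for _ in range(20): r=rd/(1+c['k1']*r*r)
    s=r/rd if rd>0 else 1
    T=np.array(c['T']);return T[:3,3],T[:3,:3]@np.array([u*s,v*s,1])
def onz(c,px,z):
    o,d=ray(c,px);return o+d*(z-o[2])/d[2]
def proj(c,p):
    T=np.array(c['T']);q=T[:3,:3].T@(np.array(p)-T[:3,3]);u,v=q[0]/q[2],q[1]/q[2];f=1+c['k1']*(u*u+v*v)
    return np.array([c['cx']+c['fx']*u*f,c['cy']+c['fy']*v*f])
def save(c,name,box=None,s=1):
    im=c['image'][...,::-1]
    if box: im=im[box[1]:box[3],box[0]:box[2]]
    cv2.imwrite('pics/'+name,cv2.resize(im,None,fx=s,fy=s,interpolation=cv2.INTER_CUBIC))
E
python3 - <<'E'
from h import *
for n in('top','side'):
    c=cam(n);save(c,n+'0.png',None,1.5);print(n,c['fx'],c['k1'],np.round(c['T'],3).tolist())
    np.save(n+'0.npy',c,allow_pickle=True)
s=read_state();print(s['tool_pos'],s['orientation'],s['opening'],s['t'])
E
```

```text
top 458.66040966300676 -0.0069791244164664765 [[0.016, -0.984, 0.176, 0.267], [-1.0, -0.016, -0.002, -0.022], [0.005, -0.176, -0.984, 1.276], [0.0, 0.0, 0.0, 1.0]]
side 406.74140017433984 0.019449610672321017 [[0.8, -0.423, 0.426, -0.054], [-0.6, -0.569, 0.562, -0.714], [0.004, -0.705, -0.709, 0.961], [0.0, 0.0, 0.0, 1.0]]
[0.26019961 0.54041043 0.40377813] [-6.98967150e-01 -3.06237017e+00  2.52418135e-03] 0.09325510562912212 0.1
```

View pics/top0.png

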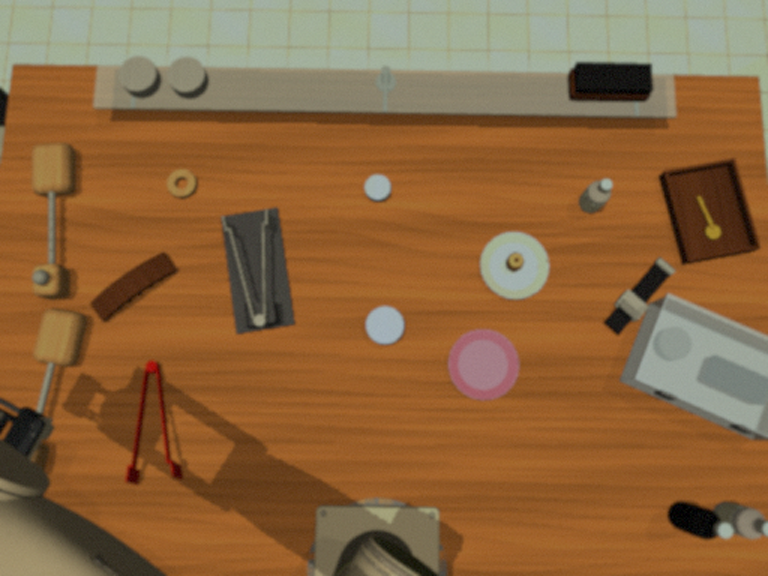

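View pics/side0.png

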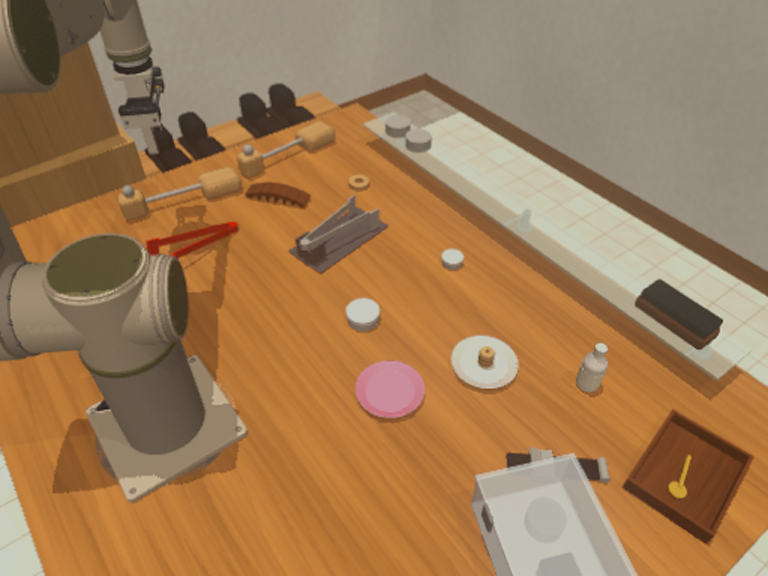

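Top view (×1.5): steel tongs on the dark stand, hinge at about (260,320), jaws at (230,218) and (267,213). The red tongs at (155,420) are a look-alike. White saucer with barrel at (515,262); the pink saucer at (484,365) is a look-alike. Chosen: the grey tongs on the stand and the white saucer. Next I check this in a close crop and measure.

Run:
```python
from h import *
c=np.load('top0.npy',allow_pickle=True).item();d=np.load('side0.npy',allow_pickle=True).item()
a=cv2.resize(c['image'][130:230,140:205,::-1],None,fx=5,fy=5,interpolation=cv2.INTER_CUBIC)
b=cv2.resize(c['image'][145:210,310:375,::-1],None,fx=5,fy=5,interpolation=cv2.INTER_CUBIC)
b=cv2.copyMakeBorder(b,0,175,0,0,cv2.BORDER_CONSTANT);cv2.imwrite('pics/crop0.png',np.hstack([a,b]))
# stand: low saturation dark
def blobs(c,m,box):
    z=np.zeros_like(m);z[box[1]:box[3],box[0]:box[2]]=1;m=(m&z).astype(np.uint8)
    cs,_=cv2.findContours(m,cv2.RETR_EXTERNAL,cv2.CHAIN_APPROX_NONE);return max(cs,key=cv2.contourArea)
for n,c,bs,bt in(('top',c,(310,145,375,210),(140,130,205,230)),('side',d,(295,220,350,262),(185,125,262,182))):
    hsv=cv2.cvtColor(c['image'],cv2.COLOR_RGB2HSV);S,V=hsv[...,1].astype(int),hsv[...,2]
    k=blobs(c,((S<90)&(V>120)).astype(np.uint8),bs);e=cv2.fitEllipse(cv2.convexHull(k));print(n,'saucer',e,onz(c,e[0],.016))
    k=blobs(c,((S<110)).astype(np.uint8),bt);r=cv2.minAreaRect(k);print('stand',r)
    if n=='top':
        p=cv2.boxPoints(r);w=np.array([onz(c,q,.006) for q in p]);print(w.round(4),w.mean(0),[np.linalg.norm(w[i]-w[i-1]) for i in range(4)])
```

```text
top saucer ((342.69378662109375, 176.57473754882812), (44.91915512084961, 46.53184509277344), 120.57512664794922) [ 0.54774518 -0.24864016  0.016     ]
stand ((171.0699920654297, 179.989990234375), (78.34742736816406, 38.325191497802734), 81.8698959350586)
[[0.6364 0.3107 0.006 ]
 [0.6543 0.2028 0.006 ]
 [0.4305 0.1616 0.006 ]
 [0.4136 0.2665 0.006 ]] [0.53368868 0.23539739 0.006     ] [np.float64(0.2271839374707946), np.float64(0.10946045192729834), np.float64(0.2276201493083182), np.float64(0.10619260612417904)]
side saucer ((322.7550048828125, 241.0182342529297), (34.6733512878418, 45.14525604248047), 104.15188598632812) [ 0.54860158 -0.25078094  0.016     ]
stand ((225.21923828125, 156.49615478515625), (29.819971084594727, 63.762115478515625), 52.12501525878906)
```

View pics/crop0.png

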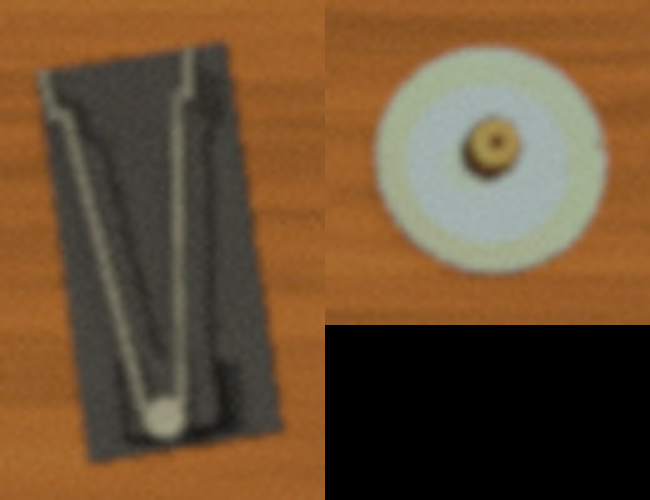

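The crop shows the grey tongs on the dark stand (hinge px (173,213), jaw tips (148.6,144) and (177.6,140)), and the grooved barrel in the white saucer at px (343.6,174). The choice is confirmed.

Run:
```python
from h import *
c=np.load('top0.npy',allow_pickle=True).item();d=np.load('side0.npy',allow_pickle=True).item()
H=onz(c,(173,213.2),.06);L=onz(c,(148.8,144.5),.06);Rr=onz(c,(177.5,140),.06);M=(L+Rr)/2
u=(M-H)/np.linalg.norm(M-H);print(H,L,Rr,'gap',np.linalg.norm(L-Rr),'len',np.linalg.norm(M-H),'yaw',np.degrees(np.arctan2(u[1],u[0])),'grip',H+.1*u)
for nm,c_,lo,hi,box in(('top',c,0,0,(325,155,360,190)),('side',d,0,0,(308,222,340,250))):
    x0,y0,x1,y1=box;im=c_['image'][y0:y1,x0:x1];hsv=cv2.cvtColor(im,cv2.COLOR_RGB2HSV)
    m=(hsv[...,1]>95).astype(np.uint8);n,l,st,ce=cv2.connectedComponentsWithStats(m);i=1+np.argmax(st[1:,4]);print(nm,st[i],ce[i]+[x0,y0])
    if nm=='top':
      m2=((hsv[...,1]>95)&(hsv[...,2]>130)).astype(np.uint8);n,l,st,ce=cv2.connectedComponentsWithStats(m2);i=1+np.argmax(st[1:,4]);p=ce[i]+[x0,y0];print(st[i],p,onz(c_,p,.041),onz(c_,(343.7,173.4),.041))
    else: print(onz(c_,ce[i]+[x0,y0],.023))
# barrel prediction of edges
```

```text
[0.43023892 0.21443482 0.06      ] [0.61915102 0.29035351 0.06      ] [0.63328157 0.21225202 0.06      ] gap 0.07936948508332904 len 0.19941508972374417 yaw 10.654160142736693 grip [0.52851502 0.23292286 0.06      ]
top [13 14 10 11 80] [342.85  174.075]
[14 14  9  9 56] [343.48214286 173.25      ] [ 0.55161311 -0.24645969  0.041     ] [ 0.55119893 -0.24705521  0.041     ]
side [ 11   9  10  14 115] [323.6        237.63478261]
[ 0.55472495 -0.24667065  0.023     ]
```

```bash
cat >> h.py <<'E'
def go(p,yaw,s=None):
    """increment (row units) to TCP p, tool down with tool x at world yaw (deg)"""
    s=s or read_state();R0=R.from_rotvec(s['orientation']);y=np.radians(yaw)
    Rt=R.from_matrix(np.array([[np.cos(y),np.sin(y),0],[np.sin(y),-np.cos(y),0],[0,0,-1]]))
    sh=R0.inv().apply(np.array(p)-s['tool_pos'])/.2;tu=(R0.inv()*Rt).as_rotvec()/np.pi
    x=R0.apply([1,0,0]);print('pos',s['tool_pos'].round(4),'yaw',np.degrees(np.arctan2(x[1],x[0])).round(2),'q1,q6',np.round(s['q'][[0,5]],3),'t',s['t'],'open',s['opening'],'gf',s['gripper_force'])
    print('inc',sh.round(3),tu.round(4));return sh,tu
E
python3 -c "
from h import *
go([.53,.234,.34],10.7);go([.53,.234,.34],-169.3)"
```

```text
pos [0.2602 0.5404 0.4038] yaw 154.29 q1,q6 [ 1.037 -0.085] t 0.1 open 0.09325510562912212 gf 0.0
inc [-1.88  -0.794  0.32 ] [-3.000e-04  7.000e-04  7.977e-01]
pos [0.2602 0.5404 0.4038] yaw 154.29 q1,q6 [ 1.037 -0.085] t 0.1 open 0.09325510562912212 gf 0.0
inc [-1.88  -0.794  0.32 ] [-5.000e-04 -2.000e-04 -2.023e-01]
```

Call:
arm_command:
  increments:
    - [-0.25, -0.1, 0.03, 0, 0, -0.03]
    - [-0.5, -0.2, 0.06, 0, 0, -0.06]
    - [-0.7, -0.3, 0.1, 0, 0, -0.1]
    - [-0.9, -0.38, 0.12, 0, 0, -0.15]
    - [-0.94, -0.4, 0.13, 0, 0, -0.202]
  fingers: -1

```text
t: 0.72
tool_pos: [0.3964, 0.3848, 0.3779]
orientation: [0.295, -3.127, 0.002]
force: [0.2, 0.4, 1.2]
opening: 0.0932
gripper_force: 0.0
```

```bash
python3 -c "
from h import *
go([.53,.234,.32],-169.3)"
```

```text
pos [0.3964 0.3848 0.3779] yaw -169.21 q1,q6 [ 0.678 -1.081] t 0.725 open 0.0932101153182616 gf 0.0
inc [-0.515 -0.866  0.29 ] [-0.0004 -0.0003  0.0005]
```

Call:
arm_command:
  increments:
    - [-0.15, -0.25, 0.08, 0, 0, 0]
    - [-0.3, -0.5, 0.16, 0, 0, 0]
    - [-0.44, -0.74, 0.24, 0, 0, 0]
    - [-0.515, -0.866, 0.29, 0, 0, 0]
    - [-0.515, -0.866, 0.29, 0, 0, 0]

```text
t: 1.35
tool_pos: [0.5288, 0.2338, 0.319]
orientation: [0.286, -3.126, 0.002]
force: [-0.8, 0.3, 0.5]
opening: 0.093
gripper_force: 0.0
```

Run:
```python
from h import *
go([.53,.234,.218],-169.3)
c=cam('top');d=cam('side')
a=cv2.resize(c['image'][125:235,130:240,::-1],(500,500),interpolation=cv2.INTER_CUBIC)
b=cv2.resize(d['image'][110:190,180:260,::-1],(300,300),interpolation=cv2.INTER_CUBIC);b=cv2.copyMakeBorder(b,0,200,0,0,cv2.BORDER_CONSTANT)
cv2.imwrite('pics/near.png',np.hstack([a,b]))
for p in([.53,.234,.153],[.53,.234,.134]): print(proj(c,p),proj(d,p))
```

```text
pos [0.5288 0.2338 0.319 ] yaw -169.54 q1,q6 [ 0.328 -1.426] t 1.35 open 0.09304314832018581 gf 0.0
inc [-0.007  0.     0.505] [-0.0002 -0.0009 -0.0013]
[160.25209658 168.63639269] [222.5080355  125.17906482]
[161.85221159 170.36074266] [222.79658642 129.81168643]
```

View pics/near.png

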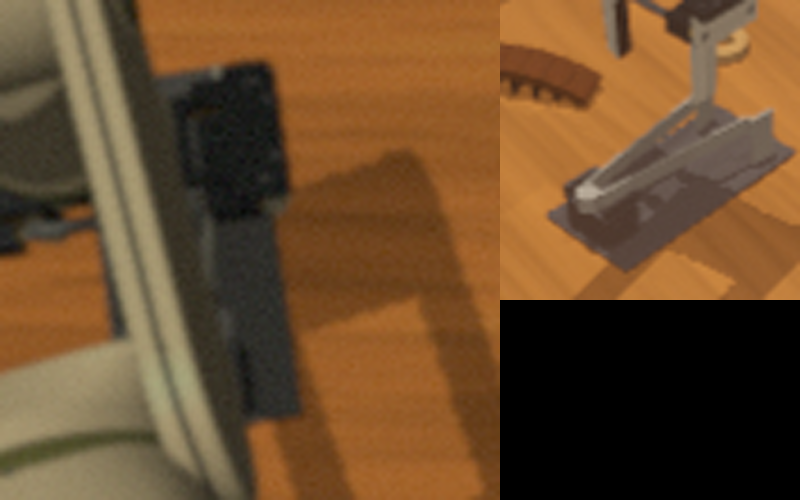

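Side part of the crop: fingers above and on either side of the arms at about (610–710, 40–100), hinge at (590,190). They are aligned, so I go down.

Call:
arm_command:
  increments:
    - [0, 0, 0.12, 0, 0, 0]
    - [0, 0, 0.25, 0, 0, 0]
    - [0, 0, 0.38, 0, 0, 0]
    - [0, 0, 0.48, 0, 0, 0]
    - [0, 0, 0.505, 0, 0, 0]

```text
t: 2.08
tool_pos: [0.5273, 0.2363, 0.2185]
orientation: [0.293, -3.126, 0.001]
force: [-1.0, -0.5, 0.5]
opening: 0.0931
gripper_force: 0.0
```

Call:
arm_command:
  increments:
    - [0, 0, 0, 0, 0, 0]
    - [0, 0, 0, 0, 0, 0]
    - [0, 0, 0, 0, 0, 0]
    - [0, 0, 0, 0, 0, 0]
    - [0, 0, 0, 0, 0, 0]
  fingers: 0.24
  force: 20

```text
t: 2.7
tool_pos: [0.5283, 0.2357, 0.22]
orientation: [-0.291, 3.128, -0.0]
force: [0.4, -1.8, 0.8]
opening: 0.0477
gripper_force: 0.7
```

Run:
```python
from h import *
go([.53,.234,.218],-169.3);print(read_state()['force'],read_state()['wrist_torque'])
```

```text
pos [0.5283 0.2357 0.22  ] yaw -169.36 q1,q6 [ 0.331 -1.425] t 2.7 open 0.047650220562531515 gf 0.6713201879756525
inc [-0.007 -0.01   0.01 ] [-0.      0.0001 -0.0003]
[ 0.37062726 -1.78952077  0.8414688 ] [-0.18817779 -0.07808358 -0.01888412]
```

Call:
arm_command:
  increments:
    - [0, 0, 0, 0, 0, 0]
    - [0, 0, 0, 0, 0, 0]
    - [0, 0, 0, 0, 0, 0]
    - [0, 0, 0, 0, 0, 0]
    - [0, 0, 0, 0, 0, 0]

```text
t: 3.32
tool_pos: [0.5284, 0.2358, 0.2199]
orientation: [-0.291, 3.128, 0.0]
force: [0.8, -0.1, 2.2]
opening: 0.0357
gripper_force: 5.9
```

Run:
```python
from h import *
go([.53,.234,.218],-169.3);print(read_state()['force'],read_state()['wrist_torque'])
```

```text
pos [0.5284 0.2358 0.2199] yaw -169.35 q1,q6 [ 0.331 -1.425] t 3.325 open 0.03573103643980527 gf 5.925102952314774
inc [-0.006 -0.01   0.01 ] [-0.      0.0002 -0.0003]
[ 0.83146862 -0.08585367  2.21304177] [-0.10275833 -0.18689402 -0.11053677]
```

Call:
arm_command:
  increments:
    - [0, 0, -0.02, 0, 0, 0]
    - [0, 0, -0.07, 0, 0, 0]
    - [0, 0, -0.14, 0, 0, 0]
    - [0, 0, -0.21, 0, 0, 0]
    - [0, 0, -0.27, 0, 0, 0]

```text
t: 3.95
tool_pos: [0.5284, 0.2359, 0.2754]
orientation: [-0.291, 3.127, 0.001]
force: [-0.0, 0.3, -1.2]
opening: 0.0355
gripper_force: 4.8
```

Call:
arm_command:
  increments:
    - [0, 0, -0.08, 0, 0, 0]
    - [0, 0, -0.17, 0, 0, 0]
    - [0, 0, -0.26, 0, 0, 0]
    - [0, 0, -0.32, 0, 0, 0]
    - [0, 0, -0.34, 0, 0, 0]

```text
t: 4.58
tool_pos: [0.5285, 0.2358, 0.343]
orientation: [-0.291, 3.127, 0.001]
force: [0.2, -0.1, -1.0]
opening: 0.0359
gripper_force: 4.8
```

Run:
```python
from h import *
s=read_state();print(s['force'],s['wrist_torque'])
y=np.radians(-10);B=np.array([.552,-.2466]);g=B-.085*np.array([np.cos(y),np.sin(y)]);print(g)
go([*g,.345],170)
d=cam('side');save(d,'lift.png',(150,60,310,180),4)
```

```text
[ 0.16879409 -0.06357064 -1.02936575] [0.05057798 0.00608334 0.05642024]
[ 0.46829134 -0.2318399 ]
pos [0.5285 0.2358 0.343 ] yaw -169.35 q1,q6 [ 0.331 -1.425] t 4.575 open 0.03585624621890655 gf 4.83825117456945
inc [ 0.728 -2.243 -0.012] [0.0002 0.0005 0.1147]
```

View pics/lift.png

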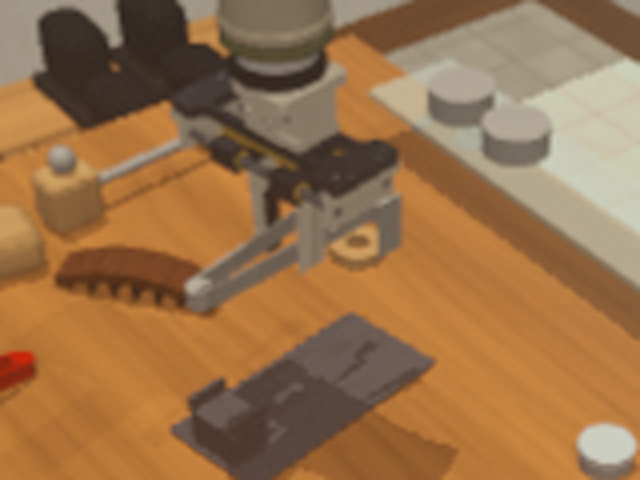

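The picture shows the tongs held level clear of the empty stand, hinge at (200,292) and jaws at (385,220). I carry them across.

Call:
arm_command:
  increments:
    - [0.01, -0.04, 0, 0, 0, 0]
    - [0.04, -0.13, 0, 0, 0, 0]
    - [0.09, -0.27, 0, 0, 0, 0]
    - [0.15, -0.45, 0, 0, 0, 0]
    - [0.21, -0.64, 0, 0, 0, 0]

```text
t: 5.25
tool_pos: [0.5098, 0.1001, 0.341]
orientation: [0.291, -3.127, 0.001]
force: [0.4, -0.4, -1.2]
opening: 0.0356
gripper_force: 4.8
```

Call:
arm_command:
  increments:
    - [0.06, -0.2, 0, 0, 0, 0.01]
    - [0.12, -0.4, 0, 0, 0, 0.03]
    - [0.18, -0.6, 0, 0, 0, 0.05]
    - [0.24, -0.8, 0, 0, 0, 0.07]
    - [0.3, -1.0, 0, 0, 0, 0.09]

```text
t: 5.88
tool_pos: [0.4873, -0.1076, 0.3412]
orientation: [-0.157, -3.137, 0.0]
force: [0.2, 0.6, -1.3]
opening: 0.0351
gripper_force: 4.8
```

Run:
```python
from h import *
go([.4683,-.2318,.345],170)
```

```text
pos [ 0.4873 -0.1076  0.3412] yaw 174.29 q1,q6 [-0.32  -1.791] t 5.875 open 0.035082452189147316 gf 4.838060704332747
inc [ 0.033 -0.627 -0.019] [-0.     -0.0003  0.0238]
```

Call:
arm_command:
  increments:
    - [0.01, -0.15, 0, 0, 0, 0.005]
    - [0.015, -0.28, 0, 0, 0, 0.01]
    - [0.02, -0.38, 0, 0, 0, 0.015]
    - [0.02, -0.42, 0, 0, 0, 0.015]
    - [0.02, -0.42, 0, 0, 0, 0.015]

```text
t: 6.5
tool_pos: [0.4759, -0.1891, 0.3414]
orientation: [-0.227, -3.133, -0.001]
force: [0.2, 0.0, -0.7]
opening: 0.0359
gripper_force: 4.8
```

Run:
```python
from h import *
go([.4683,-.2318,.345],170)
c=cam('top');d=cam('side');np.save('c1.npy',c,allow_pickle=True);np.save('d1.npy',d,allow_pickle=True)
a=cv2.resize(c['image'][130:220,280:400,::-1],(800,600),interpolation=cv2.INTER_CUBIC)
cv2.imwrite('pics/n_top.png',a);save(d,'n_side.png',(240,140,400,260),5)
for q in([.552,-.2466,.041],[.552,-.2466,.023]):print(proj(c,q),proj(d,q))
```

```text
pos [ 0.4759 -0.1891  0.3414] yaw 171.69 q1,q6 [-0.478 -1.904] t 6.5 open 0.035917054017734026 gf 4.838480104563132
inc [ 0.007 -0.217 -0.018] [ 0.0001 -0.0002  0.0094]
[343.53074689 173.11405607] [323.67646059 234.17424598]
[342.38404561 174.54096292] [322.90241312 238.06128979]
```

View pics/n_top.png

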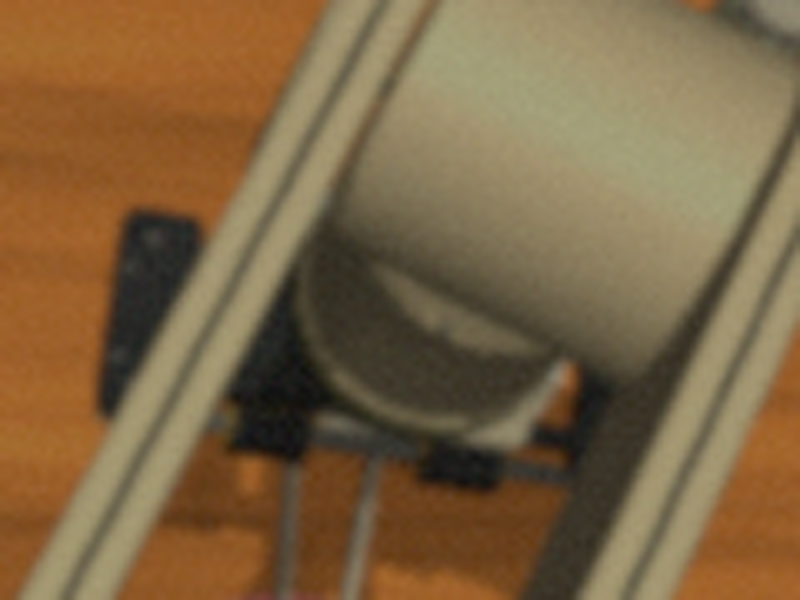

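View pics/n_side.png

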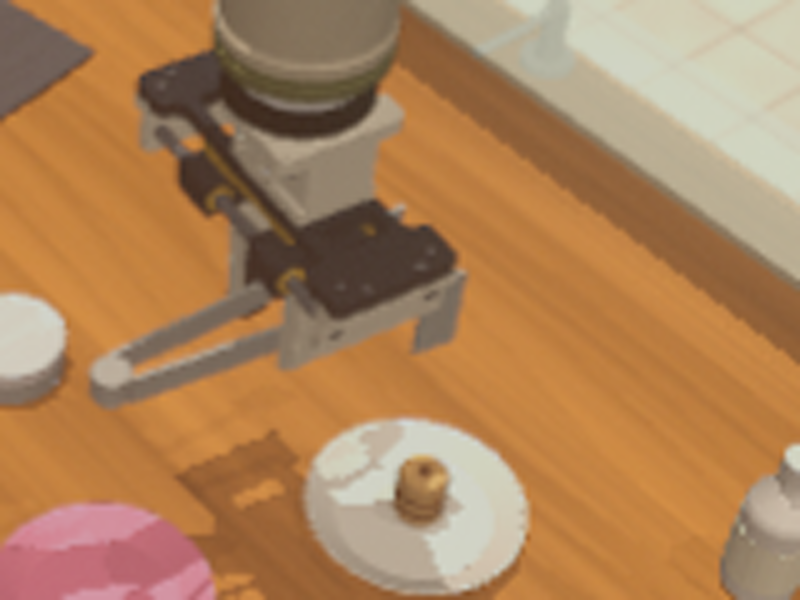

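Side view: the tongs are held level, hinge at (112,372), right jaw foot at (415–462,350), barrel at (423,489) in the saucer. In the top view the arm hides the jaws, so I check the tongs in hand from the side view.

Run:
```python
from h import *
d=np.load('d1.npy',allow_pickle=True).item()
P=np.array([.4759,-.1891,.3414-.169]);y=np.radians(-8.3);u=np.array([np.cos(y),np.sin(y),0]);v=np.array([-u[1],u[0],0])
f=lambda p:(proj(d,P+u*p[0]+v*p[1]+np.array([0,0,p[2]]))-[240,140])*5
for n,p in dict(hinge=(-.1,0,.009),footF=(.098,-.03,-.045),footB=(.072,-.03,-.045),topF=(.098,-.03,.009),fx1=(.088,-.03,-.045),hx=(-.11,0,.009)).items():print(n,f(p).round(1))
px=np.array([112,372])/5+[240,140];w=onz(d,px,P[2]+.009);print('hinge rel',(w-P)@u,(w-P)@v)
px=np.array([462,344])/5+[240,140];w=onz(d,px,P[2]-.045);print('footF rel',(w-P)@u,(w-P)@v)
```

```text
hinge [105.5 370. ]
footF [442.5 343.1]
footB [403.8 359.8]
topF [456.  275.1]
fx1 [427.7 349.5]
hx [ 88.4 377. ]
hinge rel -0.09775945351253186 -0.0027503902371494426
footF rel 0.10711631110008525 -0.03565516253492832
```

Run:
```python
from h import *
go([.4678,-.2319,.259],170)
```

```text
pos [ 0.4763 -0.1883  0.3415] yaw 171.76 q1,q6 [-0.477 -1.904] t 6.6 open 0.035515144868357815 gf 4.8385135943590285
inc [ 0.011 -0.222  0.413] [ 0.0001 -0.0001  0.0098]
```

Call:
arm_command:
  increments:
    - [0.002, -0.04, 0, 0, 0, 0.002]
    - [0.006, -0.11, 0.0, 0, 0, 0.005]
    - [0.01, -0.18, 0.0, 0, 0, 0.008]
    - [0.011, -0.215, 0.05, 0, 0, 0.0098]
    - [0.011, -0.222, 0.12, 0, 0, 0.0098]

```text
t: 7.22
tool_pos: [0.4677, -0.233, 0.317]
orientation: [0.276, 3.129, -0.0]
force: [0.0, 0.1, -1.1]
opening: 0.0355
gripper_force: 4.8
```

Call:
arm_command:
  increments:
    - [0, 0, 0.08, 0, 0, 0]
    - [0, 0, 0.17, 0, 0, 0]
    - [0, 0, 0.25, 0, 0, 0]
    - [0, 0, 0.29, 0, 0, 0]
    - [0, 0, 0.29, 0, 0, 0]

```text
t: 7.85
tool_pos: [0.4677, -0.232, 0.2589]
orientation: [-0.274, -3.128, -0.001]
force: [0.2, -0.5, -1.5]
opening: 0.0356
gripper_force: 4.8
```

Run:
```python
from h import *
go([.4678,-.2319,.222],170)
d=cam('side');save(d,'n2.png',(270,185,390,275),6.6);np.save('d2.npy',d,allow_pickle=True)
```

```text
pos [ 0.4677 -0.232   0.2589] yaw 169.99 q1,q6 [-0.559 -1.955] t 7.85 open 0.03558748551267695 gf 4.838385522616591
inc [-0.001  0.001  0.185] [ 0.0002 -0.0004 -0.    ]
```

View pics/n2.png

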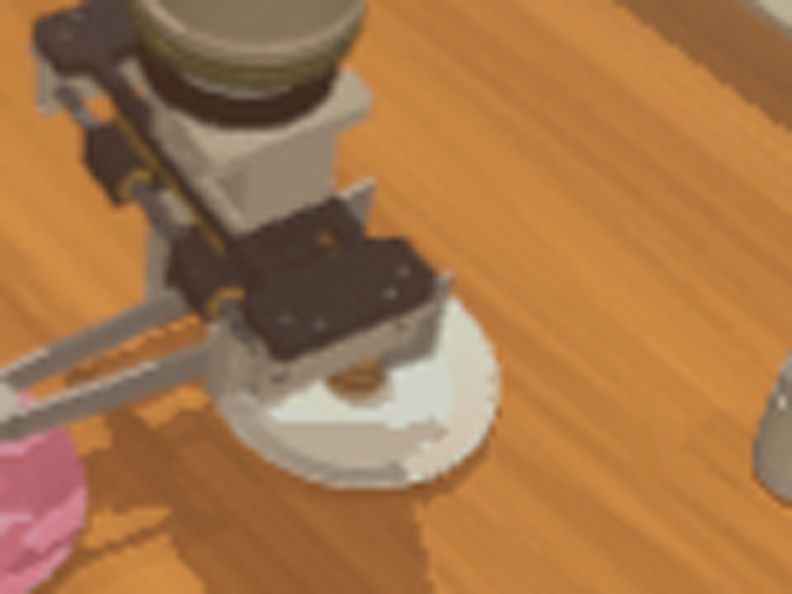

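Run:
```python
from h import *
d=np.load('d2.npy',allow_pickle=True).item();y=np.radians(-10);u=np.array([np.cos(y),np.sin(y),0]);v=np.array([-u[1],u[0],0])
B=np.array([.5547,-.2467,0])
for n,p,z in(('footF',(435,350),.045),('footB',(385,372),.045),('topF',(450,275),.099),('topLeftF',(372,183),.099)):
    w=onz(d,np.array(p)/6.6+[270,185],z);print(n,w,((w-B)@u).round(4),((w-B)@v).round(4))
```

```text
footF [ 0.56754173 -0.27954657  0.045     ] 0.0184 -0.0301
footB [ 0.54188646 -0.27527688  0.045     ] -0.0077 -0.0304
topF [ 0.56402852 -0.28071579  0.099     ] 0.0151 -0.0319
topLeftF [ 0.57386632 -0.22428344  0.099     ] 0.015 0.0254
```

Run:
```python
from h import *
go([.4651,-.2304,.223],170)
```

```text
pos [ 0.468  -0.2323  0.2597] yaw 169.99 q1,q6 [-0.559 -1.955] t 7.9 open 0.03578703282057545 gf 4.838257478077139
inc [0.016 0.007 0.184] [ 0.     -0.     -0.0001]
```

Call:
arm_command:
  increments:
    - [0.016, 0.007, 0.0, 0, 0, 0]
    - [0.016, 0.007, 0.05, 0, 0, 0]
    - [0.016, 0.007, 0.11, 0, 0, 0]
    - [0.016, 0.007, 0.16, 0, 0, 0]
    - [0.016, 0.007, 0.182, 0, 0, 0]

```text
t: 8.52
tool_pos: [0.4646, -0.2301, 0.222]
orientation: [-0.274, -3.128, -0.001]
force: [0.2, 0.5, -1.0]
opening: 0.0353
gripper_force: 4.8
```

Call:
arm_command:
  increments:
    - [0, 0, 0, 0, 0, 0]
    - [0, 0, 0, 0, 0, 0]
    - [0, 0, 0, 0, 0, 0]
    - [0, 0, 0, 0, 0, 0]
    - [0, 0, 0, 0, 0, 0]

```text
t: 9.15
tool_pos: [0.465, -0.2304, 0.2235]
orientation: [0.274, 3.129, -0.0]
force: [-0.0, 0.5, 0.5]
opening: 0.0354
gripper_force: 4.8
```

Run:
```python
from h import *
go([.4651,-.2304,.223],170);print(read_state()['force'])
d=cam('side');save(d,'n3.png',(270,185,390,275),6.6);np.save('d3.npy',d,allow_pickle=True)
```

```text
pos [ 0.465  -0.2304  0.2235] yaw 169.98 q1,q6 [-0.559 -1.955] t 9.15 open 0.035354231940227035 gf 4.83855196276636
inc [-0.    -0.     0.002] [-0.      0.0001 -0.0001]
[-0.04493943  0.46624416  0.54172804]
```

View pics/n3.png

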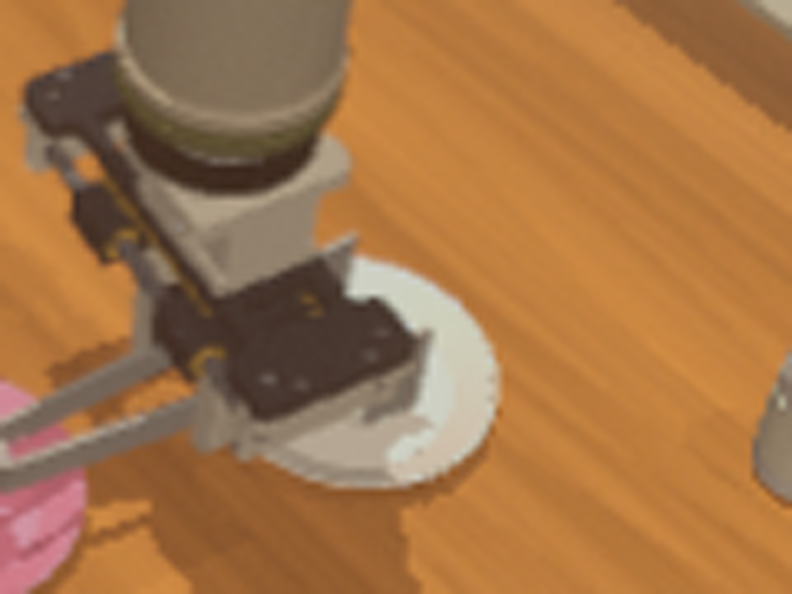

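The picture shows the jaws straddling the now hidden barrel, right jaw foot at (370–418,410–395), saucer unmoved. The force suggests the feet just touch, so I rise 2 mm and close.

Call:
arm_command:
  increments:
    - [0, 0, -0.01, 0, 0, 0]
    - [0, 0, -0.012, 0, 0, 0]
    - [0, 0, -0.012, 0, 0, 0]
    - [0, 0, -0.012, 0, 0, 0]
    - [0, 0, -0.012, 0, 0, 0]

```text
t: 9.82
tool_pos: [0.465, -0.2303, 0.2257]
orientation: [-0.274, -3.13, -0.0]
force: [-0.5, 0.5, -0.9]
opening: 0.0354
gripper_force: 4.8
```

Call:
arm_command:
  increments:
    - [0, 0, 0, 0, 0, 0]
    - [0, 0, 0, 0, 0, 0]
    - [0, 0, 0, 0, 0, 0]
    - [0, 0, 0, 0, 0, 0]
    - [0, 0, 0, 0, 0, 0]
  fingers: 0.45
  force: 20

```text
t: 10.45
tool_pos: [0.465, -0.2304, 0.2257]
orientation: [0.274, 3.13, 0.0]
force: [-0.4, 0.9, -1.3]
opening: 0.026
gripper_force: 5.7
```

Call:
arm_command:
  increments:
    - [0, 0, 0, 0, 0, 0]
    - [0, 0, 0, 0, 0, 0]
    - [0, 0, 0, 0, 0, 0]
    - [0, 0, 0, 0, 0, 0]
    - [0, 0, 0, 0, 0, 0]
  fingers: 0.7
  force: 20

```text
t: 11.08
tool_pos: [0.465, -0.2304, 0.2257]
orientation: [-0.274, -3.13, 0.0]
force: [0.3, -0.2, -0.1]
opening: 0.0223
gripper_force: 20.0
```

Call:
arm_command:
  increments:
    - [0, 0, 0, 0, 0, 0]
    - [0, 0, 0, 0, 0, 0]
    - [0, 0, 0, 0, 0, 0]
    - [0, 0, 0, 0, 0, 0]
    - [0, 0, 0, 0, 0, 0]

```text
t: 11.7
tool_pos: [0.465, -0.2304, 0.2257]
orientation: [0.274, 3.13, -0.0]
force: [1.1, -0.6, -0.4]
opening: 0.0225
gripper_force: 20.0
```

Call:
arm_command:
  increments:
    - [0, 0, -0.01, 0, 0, 0]
    - [0, 0, -0.04, 0, 0, 0]
    - [0, 0, -0.08, 0, 0, 0]
    - [0, 0, -0.13, 0, 0, 0]
    - [0, 0, -0.18, 0, 0, 0]

```text
t: 12.32
tool_pos: [0.4651, -0.2304, 0.2628]
orientation: [0.274, 3.129, -0.0]
force: [-0.1, -0.1, -2.0]
opening: 0.0223
gripper_force: 20.0
```

Call:
arm_command:
  increments:
    - [0, 0, -0.05, 0, 0, 0]
    - [0, 0, -0.11, 0, 0, 0]
    - [0, 0, -0.17, 0, 0, 0]
    - [0, 0, -0.23, 0, 0, 0]
    - [0, 0, -0.28, 0, 0, 0]

```text
t: 12.95
tool_pos: [0.465, -0.2304, 0.3187]
orientation: [0.274, 3.129, -0.0]
force: [0.2, 0.0, -1.5]
opening: 0.0228
gripper_force: 20.0
```

Call:
arm_command:
  increments:
    - [0, 0, -0.05, 0, 0, 0]
    - [0, 0, -0.09, 0, 0, 0]
    - [0, 0, -0.12, 0, 0, 0]
    - [0, 0, -0.12, 0, 0, 0]
    - [0, 0, -0.12, 0, 0, 0]

```text
t: 13.58
tool_pos: [0.4649, -0.2303, 0.3413]
orientation: [-0.274, -3.129, -0.0]
force: [-0.6, -0.0, -1.6]
opening: 0.0222
gripper_force: 20.0
```

Run:
```python
from h import *
go([.465,-.2304,.341],170);print(read_state()['force'])
d=cam('side');c=cam('top')
a=cv2.resize(d['image'][140:260,250:370,::-1],(400,400),interpolation=cv2.INTER_CUBIC);b=cv2.resize(c['image'][130:230,290:390,::-1],(400,400),interpolation=cv2.INTER_CUBIC)
cv2.imwrite('pics/end.png',np.hstack([a,b]))
```

```text
pos [ 0.4649 -0.2303  0.3413] yaw 169.98 q1,q6 [-0.559 -1.955] t 13.575 open 0.02224669824599553 gf 19.997301399707794
inc [-0.001 -0.001  0.002] [ 0.0001 -0.0002 -0.0001]
[-0.62273357 -0.00763343 -1.63026183]
```

View pics/end.png

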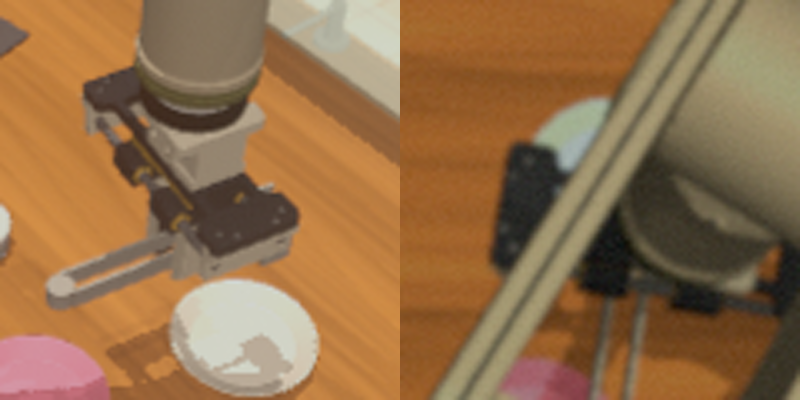

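The picture shows the saucer empty at (245,335) and in place, and the tong arms parallel at the barrel width (22 mm). The barrel itself is hidden behind the near jaw. The arm is steady, so I hand in.

```bash
python3 -c "
from plant import *
print(close_job())"
```

```text
the job is handed in; nothing more can be done
None
```

The job is handed in: the tongs hold the cedar barrel steady over the white saucer, its middle about 14 cm above the table. I inferred the grip from the empty saucer, the 22 mm finger opening and the added weight, because the jaws hide the barrel from both cameras.

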